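# Load the seasoning carousel in order

### The job

Load the seasoning carousel with the three jars that stand beside it on the near worktop, in the order the cook uses it: first the salt shaker into the pocket with one raised dot, then the slim spice jar into the two-dot pocket, then the squat honey jar into the three-dot pocket. Its clear cover is open only at the front, so turn the knob on top to bring each pocket to the opening in turn. Stand every jar upright on the floor of its pocket without dropping or tipping it, and leave the other things on the worktop where they are.

Things in the scene. Friction and masses are not known exactly. Their poses are not given: they have to be found in the camera images.
- salt_shaker_mid (a point): Salt shaker to load first: plain grey tapering body with a small domed head, 44 mm in diameter, 90 mm tall; the body is widest (44 mm) 30 mm above its foot and narrows evenly to a 34 mm neck and head (62 to 78 mm above the foot), domed above. Stands upright. The point is its centre, half-way up (45 mm above its foot); z is up its axis.
- spice_jar_mid (a point): Spice jar to load second (the one within reach beside the carousel, not one of the row of jars in the far right corner under the cabinets): slim straight jar with a dark ridged screw cap as wide as itself, 41 mm in diameter, 105 mm tall (cap: top 20 mm). Stands upright. The point is its centre, half-way up (52.5 mm above its foot); z is up its axis.
- honey_jar_mid (a point): Honey jar to load third (the one within reach beside the carousel, not one of the row of jars in the far right corner under the cabinets): squat wide jar with a flat screw lid, body 58 x 62 mm (x, y) up to about 60 mm above its foot, then narrowing to the 56 mm lid (top 11 mm), 86 mm tall, about 0.36 kg. Stands upright. The point is its centre, half-way up (43 mm above its foot); z is up its axis.
- turntable (a joint): Turn of the carousel's turntable in rad, growing clockwise seen from above. 0: the one-dot pocket is in the middle of the opening; 1.257: the two-dot pocket is; 2.513: the three-dot pocket is (72 degrees a pocket). Stops at -3.5 and 5.0. Turned by the knob, stays where it is left (friction about 0.1 N m); at the start it stands between -1.45 and -0.45.
- pocket1 (a point): Centre of the floor of the one-dot pocket (moves with the turntable), 15 mm above the worktop, 88 mm from the carousel's axis. The pockets are round upright steel cups 20 mm high, 75 mm inside, 80 mm outside; the number is given by small black raised dots on the tray between each cup and the axis. Counted counter-clockwise from above; the pockets with four and five dots already hold spice jars that are fixed there.
- pocket2 (a point): Centre of the floor of the two-dot pocket, 72 degrees counter-clockwise (from above) of the one-dot pocket; otherwise like it.
- pocket3 (a point): Centre of the floor of the three-dot pocket, 72 degrees counter-clockwise (from above) of the two-dot pocket; otherwise like it.
- knob (a point): Centre of the knob on the axis of the carousel: a black upright bar 46 mm long (along its x axis), 16 mm thick (along y), 32 mm high (16 mm above and below this point) on top of the cover, 150 mm above the worktop. It is fixed to the turntable and turns with it; a white spot on its top is on the end that points to the one-dot pocket.
- opening (a point): Middle of the opening in the carousel's fixed clear cover, at cover-top height (129 mm), 88 mm from the knob's axis. -x of this frame points outward, away from the axis; y is across. The cover is a drum 268 mm in diameter and 129 mm high; a 90 degree sector of its top and wall is cut away (45 degrees either side), up to 40 mm from the axis. Only a pocket turned to here can be loaded, from above.
- tumbler_mid (a point): Glass tumbler, bystander, 81 mm in diameter at the rim, 93 mm tall; the point is its centre, 46.5 mm above the worktop.
- yoghurt_pot_mid (a point): Yoghurt pot, bystander, 72 mm in diameter, 71 mm tall; the point is its centre, 35.5 mm above the worktop.
- tin_half_mid (a point): Low food tin, bystander, 75 mm in diameter, 58 mm tall; the point is its centre, 29 mm above the worktop.
- lemon_mid (a point): Lemon lying on its side, bystander, 78 mm long (its x), 55 mm wide (y), 56 mm high; the point is its centre, 28 mm above the worktop.

How it is judged:
On the way, in this order (a step that is already met when the one before it is completed fails the run):
1. the salt shaker stands in the one-dot pocket, let go (horizontal distance between salt_shaker_mid and pocket1 below 0.018 m and z of salt_shaker_mid in the frame of pocket1 between 0.039 and 0.051 m and angle between salt_shaker_mid's own z axis and vertical below 0.17 rad and contact force between the fingers and salt_shaker below 0.1 N), for 0.2 s.
2. the spice jar stands in the two-dot pocket, let go, the earlier jars still in theirs (horizontal distance between salt_shaker_mid and pocket1 below 0.018 m and z of salt_shaker_mid in the frame of pocket1 between 0.039 and 0.051 m and angle between each of salt_shaker_mid, spice_jar_mid's own z axis and vertical below 0.17 rad and horizontal distance between spice_jar_mid and pocket2 below 0.018 m and z of spice_jar_mid in the frame of pocket2 between 0.0465 and 0.0585 m and contact force between the fingers and spice_jar below 0.1 N), for 0.2 s.
3. the honey jar stands in the three-dot pocket, let go, the earlier jars still in theirs (horizontal distance between salt_shaker_mid and pocket1 below 0.018 m and z of salt_shaker_mid in the frame of pocket1 between 0.039 and 0.051 m and angle between each of salt_shaker_mid, spice_jar_mid, honey_jar_mid's own z axis and vertical below 0.17 rad and horizontal distance between spice_jar_mid and pocket2 below 0.018 m and z of spice_jar_mid in the frame of pocket2 between 0.0465 and 0.0585 m and horizontal distance between honey_jar_mid and pocket3 below 0.018 m and z of honey_jar_mid in the frame of pocket3 between 0.037 and 0.049 m and contact force between the fingers and honey_jar below 0.1 N), for 0.2 s.
At the end, for the whole second after the job is handed in: The salt shaker stands in the one-dot, the spice jar in the two-dot and the honey jar in the three-dot pocket, loaded in that order: each within 18 mm of its pocket's centre, on its floor (within 6 mm) and upright (within 0.17 rad), released and at rest, the turntable still (all of step 3 and contact force between the fingers and salt_shaker below 0.1 N and linear speed of each of salt_shaker, spice_jar, honey_jar below 0.02 m/s and contact force between the fingers and spice_jar below 0.1 N and velocity of joint turntable between -0.05 and 0.05 rad/s); the robot touches nothing.
It fails at once if a bystander (tumbler, yoghurt pot, low tin or lemon) was pushed more than 30 mm from its place (distance of any of tumbler_mid, yoghurt_pot_mid, tin_half_mid, lemon_mid from where it was at the start of the episode above 0.03 m).
It fails at once if a jar was tipped over (angle between any of salt_shaker_mid, spice_jar_mid, honey_jar_mid's own z axis and vertical above 0.7 rad).
It fails at once if a jar was dropped: let go more than 30 mm above the pocket floor ((height (world z) of salt_shaker_mid above 0.09 m and contact force between the fingers and salt_shaker below 0.1 N) or (height (world z) of spice_jar_mid above 0.0975 m and contact force between the fingers and spice_jar below 0.1 N) or (height (world z) of honey_jar_mid above 0.088 m and contact force between the fingers and honey_jar below 0.1 N)).
It also fails if it takes over 72 s, if anything falls off the work surface, if the arm or the gripper's body presses on something with over 40 N, if the wrist force passes 120 N, or if a joint passes its speed limit or range.

### The arm

A 6-joint arm with a two-finger parallel gripper is mounted at the origin on a cart in front of the work surface, level with it; the furniture and walls round the work are solid. World frame = base frame: x ahead of the robot, y to its left, z up, the work surface at z = 0. Lengths are in m, angles in rad, forces in N, time in s.
With the tool pointing down it reaches from about 0.35 to 0.85 m from the base axis. Payload 8.1 kg.
Tool frame: the origin (TCP) lies at the very end of the fingers, on their centre line; the grasp point (between the pads) lies 19 mm behind it; y points along the fingers, x is the direction in which the jaws open and shut, and the axes are right-handed (so a half turn about y gives the same grasp; the last joint's range is limited). The gripper opens to 93 mm and grips with 3 to 60 N. Pads are 15 mm wide; open, the fingers measure 128 mm over their backs; the gripper's body (75 mm by 188 mm) begins 65 mm behind the grasp point.
Start: joints at [1.105, 0.13, 1.488, -0, 1.523, -0.085], TCP at [0.223, 0.557, 0.219] pointing down, gripper open.
Joint ranges: [-2.96, 2.96], [-0.89, 2.26], [0.02, 2.5], [-1.34, 4.48], [0, 2.73], [-2.66, 2.66]. Speed limits (rad/s): [2.39, 2.39, 2.79, 3.14, 3.14, 3.14].

### API

Orientations are given as [roll, pitch, yaw] about the fixed x, y, z axes, in that order (R = Rz(yaw) Ry(pitch) Rx(roll)).
In Python, from cell import manip, vision gives the robot as it stands.
- The arm moves only by the tool apply_moves, never from a script. Its argument "plan" is a list of rows, each an object with "dp": the shift along the world's x, y, z each as a share of 15 cm, from -1 to 1, a list of three; "spin": the turn about the world's z as a share of 45 degrees, from -1 to 1; "claw": the closure, from 0 (fully open) to 1 (shut). In form: [{"dp": [x, y, z], "spin": spin, "claw": claw}, ...]. A call has 1 to 20 rows; each row is the pose to reach, as a shift and turn from the pose commanded when the call began; what a row does not reach only later rows make up. A row lasts 1/12 s, in which the tool goes at most 41.7 mm and 7.16 degrees, less where a joint would pass 70% of its speed; a pose out of reach is approached as far as the arm can. A call with a number of a shift or a turn outside -1 to 1 is refused whole. A call with a gripper value outside its range is refused whole. The fingers move at their own pace and stop on an object; "force" is the grip in N (left out, the last holds). Time passes only in rows, so rows that repeat a pose let the fingers close. It gives the time, the measured TCP pose, the force and the opening at its end, in the units of the state.
- manip.state(): the state, without advancing time (a new reading comes with each control period).
- vision.grab_frame(name): name is "side" or "top" or "wrist"; returns a dict with "color" (384x512x3 uint8, red, green, blue), "range_z" (384x512 float32, m along the optical axis (not along the pixel's ray), 0 where there is no reading), "fovy" (degrees; the focal length in pixels is half the picture's height over the tangent of half this angle, whatever the lens; pixels are square), "cx", "cy" (the principal point, pixels), "R" (3x3) and "t" (3): a world point X has camera coordinates R X + t; the wrist camera has in their place "hand_eye" (4x4, takes a point from camera to tool coordinates, whose origin is the TCP and whose axes are the tool frame's). Camera axes: x right, y down, z forward; pixel columns grow to the right and rows downward; lengths in m; the calibration is good to about 2 mm. A picture is of the moment at which its call begins: read the wrist's pose just before it.
- manip.job_done(): hands the job in, once; it reports no verdict.
The state is a dict: "t": time; "q": joint angles; "joint_velocities": joint speeds; "joint_torque": joint torques, N m; "tcp_pos": TCP position; "tcp_rot": TCP orientation; "wrist_force": force on the tool from outside, world axes, zero at the start; "ft_torque": the same for the moment, N m; "opening": opening from 0.0 (shut) to 1.0 (fully open).
Only numpy, scipy, OpenCV 4.12 (cv2) and the standard library are available. Lean on these libraries where they do the work, as an engineer would, in place of code of your own. Each camera call takes 0.05 s, during which the arm holds its last target. There are 200 camera calls.

## Working session

There is one attempt and no reset: what is moved stays moved. The work goes in short steps, Python scripts to look and compute and a tool call to move; the robot and the scene stay as the last step left them, time stands still between calls to the robot, and variables do not carry over. Pictures are saved under pics/ and viewed, about 8 in all and at most 12, crops included, and the job is handed in when it is done.

Besides the shell and the picture viewer there is one more tool, called after "Request:" by a JSON object that holds its "op" and its "data", one argument or row to a line. apply_moves: Moves the arm, as the interface text tells. Its arguments: {"type":"object","properties":{"plan":{"type":"array","items":{"type":"object","properties":{"dp":{"type":"array","items":{"type":"number"}},"spin":{"type":"number"},"claw":{"type":"number"}}}},"force":{"type":"number"}},"required":["plan"]}

```bash
mkdir -p pics; ls; cat > h.py <<'E'
import numpy as np, cv2
from cell import manip, vision
from scipy.spatial.transform import Rotation as Rn
def grab(n):
    s=manip.state(); f=vision.grab_frame(n); f['s']=s
    f['f']=f['color'].shape[0]/2/np.tan(np.radians(f['fovy'])/2)
    if n=='wrist':
        T=np.eye(4); T[:3,:3]=Rn.from_euler('xyz',s['tcp_rot']).as_matrix(); T[:3,3]=s['tcp_pos']
        f['T']=T@np.array(f['hand_eye'])
    else:
        T=np.eye(4); T[:3,:3]=np.array(f['R']).T; T[:3,3]=-np.array(f['R']).T@np.array(f['t']); f['T']=T
    return f
def cloud(f):
    z=f['range_z']; v,u=np.mgrid[:z.shape[0],:z.shape[1]]
    P=np.stack([(u-f['cx'])/f['f']*z,(v-f['cy'])/f['f']*z,z],-1)
    W=P@f['T'][:3,:3].T+f['T'][:3,3]; W[z==0]=np.nan; return W
def atz(f,u,v,z):
    d=f['T'][:3,:3]@np.array([(u-f['cx'])/f['f'],(v-f['cy'])/f['f'],1]); o=f['T'][:3,3]
    return o+d*(z-o[2])/d[2]
def save(f,name,crop=None,k=1.5):
    im=f['color'][...,::-1]
    if crop: x0,y0,x1,y1=crop; im=im[y0:y1,x0:x1]
    cv2.imwrite('pics/'+name,cv2.resize(im,None,fx=k,fy=k,interpolation=cv2.INTER_CUBIC))
E
python3 - <<'E'
from h import *
print(manip.state())
for n in ('top','side'):
    f=grab(n); save(f,n+'0.png'); np.save(n+'0.npy',f,allow_pickle=True); print(n,f['fovy'],f['cx'],f['cy'],f['T'].round(3).tolist())
E
```

```text
pics
{'t': 0.0, 'q': array([ 1.10455757e+00,  1.31106697e-01,  1.48926665e+00, -2.31286835e-05,
        1.52300679e+00, -8.53905035e-02]), 'joint_velocities': array([-1.31125489e-03,  1.70080040e-03, -2.86567221e-03, -8.83795497e-04,
        9.12390705e-05, -8.47926414e-04]), 'joint_torque': array([ 5.94085668e-04, -5.59840178e+01, -4.91763747e+01,  7.68730533e-02,
        3.50900728e-02, -1.23690493e-04]), 'tcp_pos': array([0.22275224, 0.55651084, 0.21762692]), 'tcp_rot': array([-1.57066689,  0.00178294,  1.18994931]), 'wrist_force': array([-0.53491218, -0.11063624, -0.0445938 ]), 'ft_torque': array([-0.02670088,  0.0619995 ,  0.03170599]), 'opening': 0.9973021614619687}
top 52.78715933021213 251.14260122077437 185.38862698425888 [[-0.019, -0.989, 0.146, 0.392], [-1.0, 0.019, -0.0, -0.083], [-0.002, -0.146, -0.989, 0.972], [0.0, 0.0, 0.0, 1.0]]
side 52.54854163947825 253.80992088602176 186.17936999105055 [[-0.995, -0.07, 0.074, 0.46], [-0.102, 0.685, -0.721, 0.543], [-0.0, -0.725, -0.689, 0.694], [0.0, 0.0, 0.0, 1.0]]
```

View pics/top0.png

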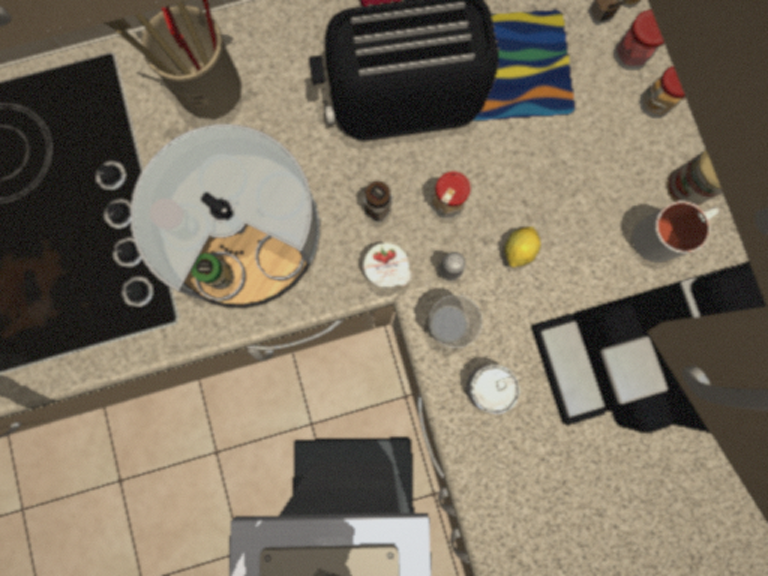

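View pics/side0.png

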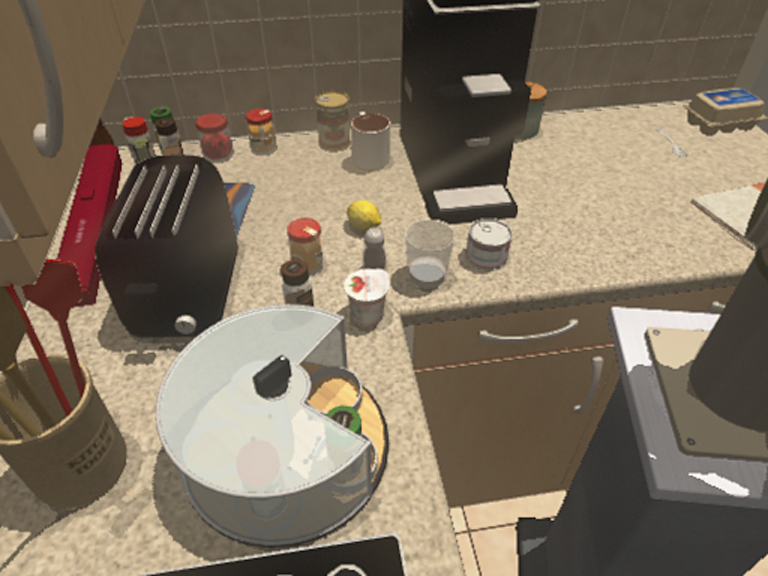

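Top view (768x576): knob at about (217,205), opening facing down-right, spice jar (377,195), honey (452,187), salt (453,263), pot (386,264), tumbler (452,318), tin (493,388), lemon (522,247). The green-capped fixed jar is currently in the opening.

```bash
python3 - <<'E'
from h import *
F={n:np.load(n+'0.npy',allow_pickle=True).item() for n in('top','side')}
def p(n,u,v,z): return atz(F[n],u/1.5,v/1.5,z).round(3)
T=dict(salt=(453,260,.085),spice=(377,188,.105),honey=(453,186,.086),tum=(450,310,.093),pot=(386,263,.071),tin=(493,387,.058),lemon=(522,246,.045),knob=(218,206,.166),e1=(180,290,.129),e2=(308,258,.129))
S=dict(salt=(374,235,.085),spice=(295,268,.105),honey=(305,230,.086),pot=(367,285,.071),tum=(429,237,.093),tin=(489,234,.058),knob=(272,373,.166),e1=(370,450,.129),e2=(343,315,.129))
for k in T: print(k,p('top',*T[k]),p('side',*S[k]) if k in S else '')
W=cloud(F['top']); 
for n in F:
  W=cloud(F[n]); X=W.reshape(-1,3)
  for k in('salt','spice','honey','tum','pot','tin'):
    c=p('top',*T[k]); m=(np.hypot(X[:,0]-c[0],X[:,1]-c[1])<.05)&(X[:,2]>c[2]-.012)&(X[:,2]<c[2]+.02)
    q=X[m]; print(n,k,m.sum(),((q.max(0)+q.min(0))/2).round(3) if m.sum() else '',np.ptp(q,axis=0).round(3) if m.sum() else '')
save(F['top'],'topc.png',(80,75,215,210),4.4)
save(F['side'],'sidec.png',(100,190,265,355),3.6)
E
```

```text
salt [ 0.549 -0.203  0.085] [ 0.547 -0.199  0.085]
spice [ 0.661 -0.087  0.105] [ 0.653 -0.085  0.105]
honey [ 0.668 -0.207  0.086] [ 0.662 -0.199  0.086]
tum [ 0.471 -0.194  0.093] [ 0.457 -0.193  0.093]
pot [ 0.549 -0.099  0.071] [ 0.546 -0.094  0.071]
tin [ 0.353 -0.261  0.058] [ 0.354 -0.254  0.058]
lemon [ 0.577 -0.321  0.045] 
knob [0.62  0.141 0.166] [0.622 0.155 0.166]
e1 [0.505 0.205 0.129] [0.505 0.218 0.129]
e2 [0.548 0.017 0.129] [0.563 0.025 0.129]
top salt 166 [ 0.548 -0.206  0.082] [0.032 0.033 0.017]
top spice 234 [ 0.653 -0.088  0.101] [0.038 0.037 0.015]
top honey 445 [ 0.665 -0.207  0.082] [0.055 0.054 0.017]
top tum 93 [ 0.459 -0.202  0.089] [0.068 0.08  0.015]
top pot 731 [ 0.547 -0.101  0.07 ] [0.071 0.073 0.009]
top tin 843 [ 0.351 -0.264  0.054] [0.074 0.075 0.014]
side salt 124 [ 0.549 -0.202  0.081] [0.033 0.029 0.017]
side spice 217 [ 0.656 -0.086  0.1  ] [0.039 0.043 0.014]
side honey 311 [ 0.667 -0.206  0.082] [0.055 0.057 0.014]
side tum 190 [ 0.46  -0.201  0.088] [0.072 0.083 0.013]
side pot 559 [ 0.549 -0.101  0.066] [0.069 0.073 0.013]
side tin 497 [ 0.353 -0.263  0.053] [0.073 0.077 0.014]
```

View pics/topc.png

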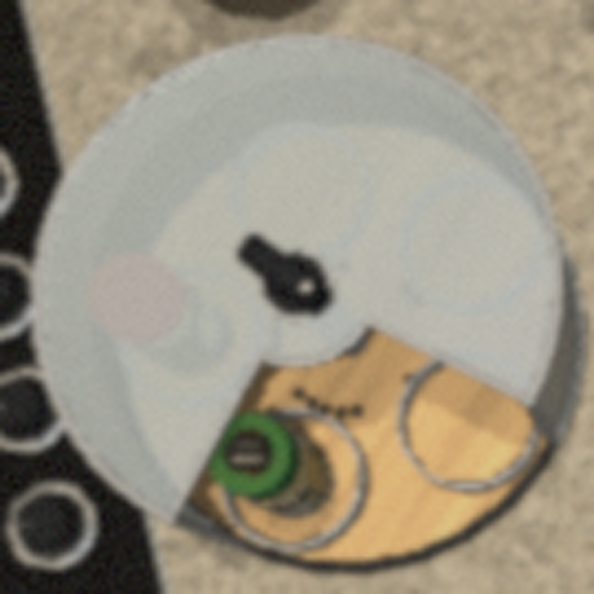

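Crop: knob bar from (250,245) to (322,300) with white spot at (305,287); five dots at about (325,403) by the green jar, one dot at (408,378) by the empty cup at (470,425). So pocket 1 is just CCW of the opening, as expected.

```bash
python3 - <<'E'
from h import *
F={n:np.load(n+'0.npy',allow_pickle=True).item() for n in('top','side')}
c=lambda u,v,z: atz(F['top'],80+u/4.4,75+v/4.4,z).round(4)
for n,a in dict(e1=(177,522,.129),e2=(530,405,.129),i1=(262,360,.129),i2=(370,327,.129),spot=(305,287,.166),cup1=(470,425,.035),cup5=(293,480,.035),L=(33,300,.129),R=(563,250,.129),U=(300,33,.129),dot1=(408,378,.017)).items(): print(n,c(*a))
for n in F:
  X=cloud(F[n]).reshape(-1,3)
  m=(np.hypot(X[:,0]-.62,X[:,1]-.137)<.06)&(X[:,2]>.14)&(X[:,2]<.2)
  q=X[m]; print(n,m.sum())
  t=q[q[:,2]>.155]
  if len(t): print(len(t),t.mean(0).round(4),cv2.minAreaRect((t[:,:2]*1000).astype(np.float32)))
  m=(X[:,2]>.03)&(X[:,0]>.68)&(X[:,0]<1)&(X[:,1]>-.3)&(X[:,1]<.15); q=X[m]
  print('toaster',np.percentile(q,[1,50,99],axis=0).round(3).tolist())
f=grab('wrist'); print(np.array(f['hand_eye']).round(3).tolist())
E
```

```text
e1 [0.5039 0.2042 0.129 ]
e2 [0.5599 0.0279 0.129 ]
i1 [0.5858 0.1636 0.129 ]
i2 [0.6018 0.1091 0.129 ]
spot [0.6132 0.1326 0.166 ]
cup1 [0.5679 0.0739 0.035 ]
cup5 [0.5387 0.1723 0.035 ]
L [0.6193 0.281  0.129 ]
R [0.6402 0.011  0.129 ]
U [0.7598 0.1478 0.129 ]
dot1 [0.5993 0.1125 0.017 ]
top 180
157 [0.623  0.1452 0.1651] ((624.368408203125, 146.2665557861328), (45.87480926513672, 16.041704177856445), 53.77828598022461)
toaster [[0.684, -0.264, 0.037], [0.816, -0.113, 0.168], [0.923, 0.149, 0.469]]
side 411
268 [0.6259 0.1507 0.1631] ((626.6831665039062, 148.6578826904297), (45.0743408203125, 17.03493881225586), 53.24201583862305)
toaster [[0.683, -0.25, 0.035], [0.801, -0.02, 0.167], [0.925, 0.148, 0.543]]
[[1.0, 0.0, -0.003, -0.0], [0.003, -0.284, 0.959, -0.165], [-0.001, -0.959, -0.284, 0.079], [0.0, 0.0, 0.0, 1.0]]
```

Knob is at about (0.6255, 0.1475), with its bar at 53.8°. Pocket 1 points to about 234° and the opening to about 198°, so the turntable is at about -0.62, inside the stated range. Moving to the knob.

Request:
{"op": "apply_moves", "data": {
  "plan": [
    {"dp": [0.9, -0.9, 0.25], "spin": 0.84, "claw": 0.5},
    {"dp": [0.9, -0.9, 0.25], "spin": 0.84, "claw": 0.5},
    {"dp": [0.9, -0.9, 0.25], "spin": 0.84, "claw": 0.5},
    {"dp": [0.9, -0.9, 0.25], "spin": 0.84, "claw": 0.5},
    {"dp": [0.9, -0.9, 0.25], "spin": 0.84, "claw": 0.5}
  ],
  "force": 20
}}

```text
t: 0.57
tcp_pos: [0.3578, 0.4216, 0.2559]
tcp_rot: [-1.571, 0.0, 1.785]
wrist_force: [-0.3, 0.7, -0.1]
opening: 0.694
```

Request:
{"op": "apply_moves", "data": {
  "plan": [
    {"dp": [0.9, -0.9, 0], "spin": 0.84, "claw": 0.5},
    {"dp": [0.9, -0.9, 0], "spin": 0.84, "claw": 0.5},
    {"dp": [0.9, -0.9, 0], "spin": 0.84, "claw": 0.5},
    {"dp": [0.9, -0.9, 0], "spin": 0.84, "claw": 0.5},
    {"dp": [0.9, -0.9, 0], "spin": 0.84, "claw": 0.5},
    {"dp": [0.9, -0.9, 0], "spin": 0.84, "claw": 0.5}
  ]
}}

```text
t: 1.07
tcp_pos: [0.4955, 0.2833, 0.2552]
tcp_rot: [-1.57, 0.002, 2.441]
wrist_force: [-0.4, 1.1, -0.3]
opening: 0.498
```

```bash
python3 - <<'E'
from h import *
s=manip.state(); print(s['t'],s['tcp_pos'],s['tcp_rot'],s['opening'],s['q'])
F=np.load('top0.npy',allow_pickle=True).item(); X=cloud(F).reshape(-1,3)
for z0,z1 in((.04,.1),(.1,.15),(.15,.25)):
  for y in np.arange(-.30,0.2,.05):
    m=(X[:,2]>z0)&(X[:,2]<z1)&(X[:,0]>.70)&(X[:,0]<1)&(X[:,1]>y)&(X[:,1]<y+.05); q=X[m]
    if m.sum()>5: print(z0,y.round(2),np.percentile(q[:,0],2).round(3),end=' | ')
  print()
E
```

```text
1.0667 [0.49545437 0.28326819 0.25519615] [-1.56950933e+00  2.15077371e-03  2.44085374e+00] 0.49822085041943903 [ 0.43119959  0.03909305  1.51846008 -0.00249404  1.58429065 -2.00968611]
0.04 -0.3 0.804 | 0.04 -0.25 0.796 | 0.04 -0.2 0.789 | 0.04 -0.15 0.783 | 0.04 -0.1 0.777 | 0.04 -0.05 0.78 | 0.04 0.1 0.862 | 0.04 0.15 0.823 | 
0.1 -0.3 0.805 | 0.1 -0.25 0.797 | 0.1 -0.2 0.79 | 0.1 -0.15 0.783 | 0.1 -0.1 0.778 | 0.1 -0.05 0.78 | 0.1 -0.0 0.701 | 0.1 0.05 0.702 | 0.1 0.1 0.701 | 0.1 0.15 0.702 | 
0.15 -0.3 0.814 | 0.15 -0.25 0.804 | 0.15 -0.2 0.797 | 0.15 -0.15 0.791 | 0.15 -0.1 0.785 | 0.15 -0.05 0.79 | 0.15 0.1 0.859 | 0.15 0.15 0.821 |
```

Request:
{"op": "apply_moves", "data": {
  "plan": [
    {"dp": [0.88, -0.93, -0.1], "spin": 0, "claw": 0.5},
    {"dp": [0.88, -0.93, -0.1], "spin": 0, "claw": 0.5},
    {"dp": [0.88, -0.93, -0.1], "spin": 0, "claw": 0.5},
    {"dp": [0.88, -0.93, -0.1], "spin": 0, "claw": 0.5},
    {"dp": [0.88, -0.93, -0.1], "spin": 0, "claw": 0.5},
    {"dp": [0.88, -0.93, -0.1], "spin": 0, "claw": 0.5},
    {"dp": [0.88, -0.93, -0.1], "spin": 0, "claw": 0.5},
    {"dp": [0.88, -0.93, -0.1], "spin": 0, "claw": 0.5}
  ]
}}

```text
t: 1.73
tcp_pos: [0.6234, 0.149, 0.2403]
tcp_rot: [-1.57, -0.001, 2.439]
wrist_force: [-1.6, -0.5, -0.6]
opening: 0.496
```

```bash
python3 - <<'E'
from h import *
f=grab('wrist'); s=f['s']; print(s['t'],s['tcp_pos'],s['tcp_rot']); save(f,'w1.png')
X=cloud(f).reshape(-1,3)
m=(np.hypot(X[:,0]-.6255,X[:,1]-.1475)<.035)&(X[:,2]>.155)&(X[:,2]<.18); q=X[m]; print(len(q)); 
if len(q): print(q.mean(0),cv2.minAreaRect((q[:,:2]*1000).astype(np.float32)))
E
```

```text
1.7333 [0.62342694 0.14902545 0.24033891] [-1.57032776e+00 -1.02243247e-03  2.43887208e+00]
1091
[0.62352351 0.1441867  0.16406588] ((624.5576171875, 145.36033630371094), (45.20256805419922, 16.009918212890625), 53.793331146240234)
```

View pics/w1.png

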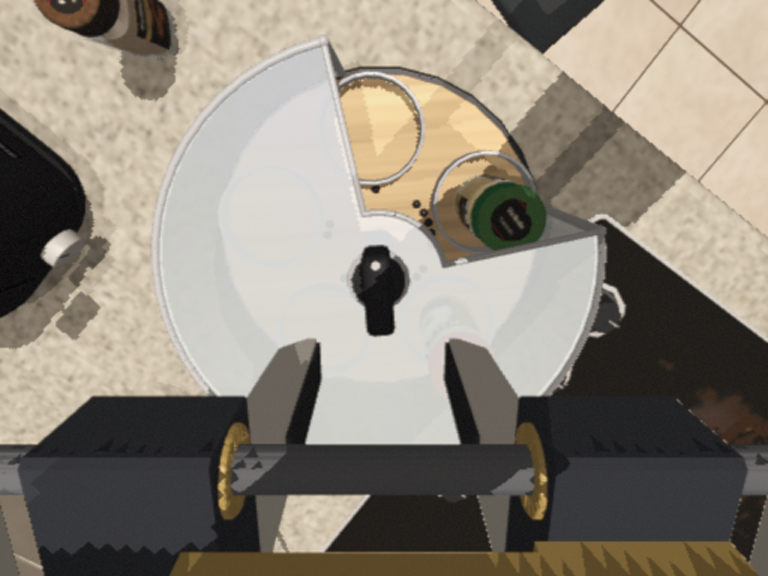

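Wrist view shows the knob at (378,290), white spot (376,266), one dot (375,188) by the empty cup, and opening corners (326,40) and (603,222). It agrees with the earlier measure within 2 mm.

Request:
{"op": "apply_moves", "data": {
  "plan": [
    {"dp": [0.01, -0.02, -0.4], "spin": 0.09, "claw": 0.5},
    {"dp": [0.01, -0.02, -0.67], "spin": 0.09, "claw": 0.5},
    {"dp": [0.01, -0.02, -0.67], "spin": 0.09, "claw": 0.5},
    {"dp": [0.01, -0.02, -0.67], "spin": 0.09, "claw": 0.5},
    {"dp": [0.01, -0.02, -0.67], "spin": 0.09, "claw": 1},
    {"dp": [0.01, -0.02, -0.67], "spin": 0.09, "claw": 1},
    {"dp": [0.01, -0.02, -0.67], "spin": 0.09, "claw": 1},
    {"dp": [0.01, -0.02, -0.67], "spin": 0.09, "claw": 1},
    {"dp": [0.01, -0.02, -0.67], "spin": 0.09, "claw": 1}
  ],
  "force": 20
}}

```text
t: 2.53
tcp_pos: [0.6259, 0.1466, 0.1426]
tcp_rot: [-1.573, 0.001, 2.51]
wrist_force: [-16.8, 9.3, 15.9]
opening: 0.191
```

```bash
python3 - <<'E'
from h import *
# opening from w1 picture (pose then)
s=dict(tcp_pos=[0.62342694,0.14902545,0.24033891],tcp_rot=[-1.57032776,-1.02e-3,2.43887])
f=vision.grab_frame('wrist'); f['f']=192/np.tan(np.radians(f['fovy'])/2)
T=np.eye(4);T[:3,:3]=Rn.from_euler('xyz',s['tcp_rot']).as_matrix();T[:3,3]=s['tcp_pos'];f['T']=T@np.array(f['hand_eye'])
for u,v in((326,40),(603,222),(360,215),(443,265)):
  p=atz(f,u/1.5,v/1.5,.129);d=p[:2]-[.6245,.1455];print(p.round(4),np.hypot(*d).round(4),np.degrees(np.arctan2(d[1],d[0]))%360)
s=manip.state();print(s['tcp_pos'],s['tcp_rot'],s['opening'],s['wrist_force'])
E
```

```text
[0.5612 0.0296 0.129 ] 0.1321 241.37043864224898
[0.5032 0.2039 0.129 ] 0.1346 154.28221274928148
[0.6077 0.11   0.129 ] 0.0393 244.667698543938
[0.5896 0.1642 0.129 ] 0.0396 151.8205499625583
[0.62500002 0.14726271 0.14259904] [-1.57273151e+00 -1.38087715e-03  2.51043700e+00] 0.16946138093299196 [-5.30301431  4.33115433  6.32625776]
```

Opening direction is 198° and the knob is gripped. Turning 36° clockwise.

Request:
{"op": "apply_moves", "data": {
  "plan": [
    {"dp": [0, 0, 0], "spin": -0.13, "claw": 1},
    {"dp": [0, 0, 0], "spin": -0.27, "claw": 1},
    {"dp": [0, 0, 0], "spin": -0.4, "claw": 1},
    {"dp": [0, 0, 0], "spin": -0.54, "claw": 1},
    {"dp": [0, 0, 0], "spin": -0.67, "claw": 1},
    {"dp": [0, 0, 0], "spin": -0.8, "claw": 1},
    {"dp": [0, 0, 0], "spin": -0.8, "claw": 1},
    {"dp": [0, 0, 0], "spin": -0.8, "claw": 1},
    {"dp": [0, 0, 0], "spin": -0.8, "claw": 0.5},
    {"dp": [0, 0, 0], "spin": -0.8, "claw": 0.5},
    {"dp": [0, 0, 0], "spin": -0.8, "claw": 0.5},
    {"dp": [0, 0, 0.3], "spin": -0.8, "claw": 0.4},
    {"dp": [0, 0, 0.6], "spin": -0.8, "claw": 0.4},
    {"dp": [0, 0, 0.75], "spin": -0.8, "claw": 0.4},
    {"dp": [0, 0, 0.75], "spin": -0.8, "claw": 0.4}
  ]
}}

```text
t: 3.83
tcp_pos: [0.6289, 0.146, 0.2622]
tcp_rot: [-1.583, 0.002, 1.881]
wrist_force: [1.2, -0.4, 0.6]
opening: 0.589
```

```bash
cat >> h.py <<'E'
def knob():
    f=grab('wrist'); s=f['s']; print(s['t'],s['tcp_pos'].round(4),s['tcp_rot'].round(4),s['opening'],s['wrist_force'].round(1))
    X=cloud(f).reshape(-1,3)
    m=(np.hypot(X[:,0]-.6255,X[:,1]-.1475)<.035)&(X[:,2]>.155)&(X[:,2]<.18); q=X[m]; print('knob',len(q),q.mean(0),cv2.minAreaRect((q[:,:2]*1000).astype(np.float32)))
    return f
E
python3 - <<'E'
from h import *
f=knob()
E
```

```text
3.8333 [0.6289 0.146  0.2622] [-1.5835  0.0023  1.8812] 0.588590410416549 [ 1.2 -0.4  0.6]
knob 923 [0.62292734 0.14516626 0.16425563] ((624.2662353515625, 145.3772430419922), (45.10395431518555, 15.234818458557129), 18.405887603759766)
```

Pocket 1 is now at about 198.4° (0.541, 0.118). Next, the salt.

Request:
{"op": "apply_moves", "data": {
  "plan": [
    {"dp": [-0.17, -0.8, -0.1], "spin": 0, "claw": 0.3},
    {"dp": [-0.17, -0.8, -0.1], "spin": 0, "claw": 0.3},
    {"dp": [-0.17, -0.8, -0.1], "spin": 0, "claw": 0.3}
  ]
}}

```text
t: 4.13
tcp_pos: [0.5987, 0.0247, 0.2358]
tcp_rot: [-1.569, -0.0, 1.883]
wrist_force: [0.7, -0.3, -0.3]
opening: 0.7
```

Request:
{"op": "apply_moves", "data": {
  "plan": [
    {"dp": [-0.17, -0.8, -0.1], "spin": 0, "claw": 0.3},
    {"dp": [-0.17, -0.8, -0.1], "spin": 0, "claw": 0.3},
    {"dp": [-0.17, -0.8, -0.1], "spin": 0, "claw": 0.3}
  ]
}}

```text
t: 4.38
tcp_pos: [0.5728, -0.0961, 0.2208]
tcp_rot: [-1.569, -0.001, 1.881]
wrist_force: [0.6, -0.5, -0.4]
opening: 0.698
```

Request:
{"op": "apply_moves", "data": {
  "plan": [
    {"dp": [-0.17, -0.73, -0.1], "spin": 0, "claw": 0.3},
    {"dp": [-0.17, -0.73, -0.1], "spin": 0, "claw": 0.3},
    {"dp": [-0.17, -0.73, -0.1], "spin": 0, "claw": 0.3},
    {"dp": [-0.17, -0.73, -0.1], "spin": 0, "claw": 0.3},
    {"dp": [-0.17, -0.73, -0.1], "spin": 0, "claw": 0.3},
    {"dp": [-0.17, -0.73, -0.1], "spin": 0, "claw": 0.3}
  ]
}}

```text
t: 4.88
tcp_pos: [0.5485, -0.2032, 0.2067]
tcp_rot: [-1.57, -0.001, 1.881]
wrist_force: [-0.1, -0.0, 0.2]
opening: 0.702
```

```bash
cat >> h.py <<'E'
def top(xy,zr,r=.035):
    f=grab('wrist'); s=f['s']; print(s['t'],s['tcp_pos'].round(4),s['tcp_rot'].round(4),s['opening'])
    X=cloud(f).reshape(-1,3); m=(np.hypot(X[:,0]-xy[0],X[:,1]-xy[1])<r)&(X[:,2]>zr[0])&(X[:,2]<zr[1]); q=X[m]
    if len(q)>5:
        (c,rr)=cv2.minEnclosingCircle((q[:,:2]*1000).astype(np.float32)); print(len(q),'centre',c,'r',rr,'top',np.percentile(q[:,2],98), 'rect',cv2.minAreaRect((q[:,:2]*1000).astype(np.float32)))
    return f
E
python3 - <<'E'
from h import *
f=top((.549,-.204),(.062,.1)); save(f,'w2.png')
E
```

```text
4.8833 [ 0.5485 -0.2032  0.2067] [-1.5699e+00 -1.5000e-03  1.8808e+00] 0.7023515450902323
1046 centre (546.9425659179688, -206.9533233642578) r 17.285289764404297 top 0.08843043782535907 rect ((546.78173828125, -206.93902587890625), (33.84195327758789, 33.58003234863281), 16.70977020263672)
```

View pics/w2.png

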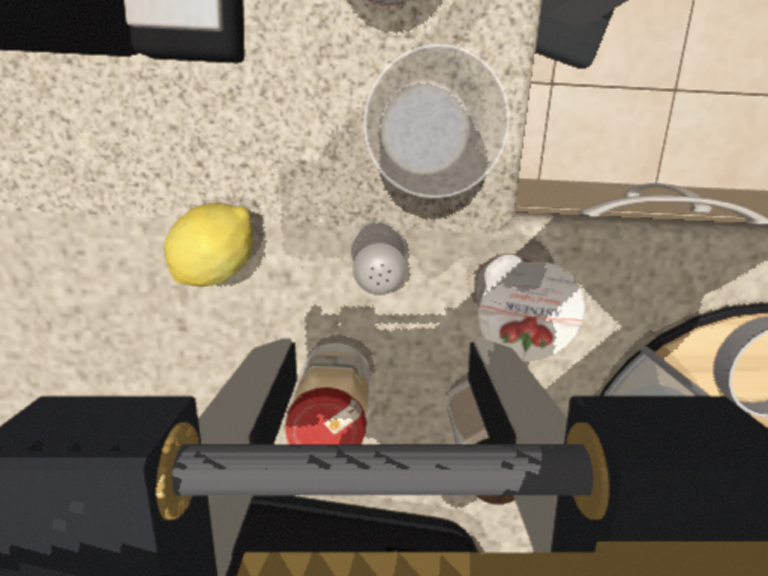

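Salt head at (379,270), consistent at (0.547,-0.206), top 88 mm, with clear space for both fingers. Grasping at neck height.

Request:
{"op": "apply_moves", "data": {
  "plan": [
    {"dp": [-0.01, -0.02, -0.25], "spin": 0, "claw": 0.3},
    {"dp": [-0.01, -0.02, -0.5], "spin": 0, "claw": 0.3},
    {"dp": [-0.01, -0.02, -0.75], "spin": 0, "claw": 0.3},
    {"dp": [-0.01, -0.02, -0.97], "spin": 0, "claw": 0.3},
    {"dp": [-0.01, -0.02, -0.97], "spin": 0, "claw": 0.3},
    {"dp": [-0.01, -0.02, -0.97], "spin": 0, "claw": 1},
    {"dp": [-0.01, -0.02, -0.97], "spin": 0, "claw": 1},
    {"dp": [-0.01, -0.02, -0.97], "spin": 0, "claw": 1},
    {"dp": [-0.01, -0.02, -0.97], "spin": 0, "claw": 1},
    {"dp": [-0.01, -0.02, -0.97], "spin": 0, "claw": 1}
  ],
  "force": 20
}}

```text
t: 5.77
tcp_pos: [0.5489, -0.2073, 0.0647]
tcp_rot: [-1.574, 0.003, 1.882]
wrist_force: [-0.5, 1.7, -0.4]
opening: 0.39
```

Request:
{"op": "apply_moves", "data": {
  "plan": [
    {"dp": [0, 0, 0.2], "spin": 0, "claw": 1},
    {"dp": [0, 0, 0.45], "spin": 0, "claw": 1},
    {"dp": [0, 0, 0.7], "spin": 0, "claw": 1},
    {"dp": [0, 0.1, 0.9], "spin": 0, "claw": 1},
    {"dp": [0, 0.3, 1], "spin": 0, "claw": 1},
    {"dp": [0, 0.5, 1], "spin": 0, "claw": 1},
    {"dp": [0, 0.7, 1], "spin": 0, "claw": 1}
  ]
}}

```text
t: 6.35
tcp_pos: [0.5485, -0.1014, 0.2155]
tcp_rot: [-1.575, 0.003, 1.88]
wrist_force: [-0.4, 0.4, -1.8]
opening: 0.36
```

Request:
{"op": "apply_moves", "data": {
  "plan": [
    {"dp": [-0.02, 0.25, 0], "spin": 0, "claw": 1},
    {"dp": [-0.02, 0.5, 0], "spin": 0, "claw": 1},
    {"dp": [-0.02, 0.73, 0], "spin": 0, "claw": 1}
  ]
}}

```text
t: 6.6
tcp_pos: [0.5442, 0.0095, 0.2134]
tcp_rot: [-1.572, 0.0, 1.881]
wrist_force: [0.8, -0.3, -0.1]
opening: 0.358
```

Request:
{"op": "apply_moves", "data": {
  "plan": [
    {"dp": [-0.02, 0.25, 0], "spin": 0, "claw": 1},
    {"dp": [-0.02, 0.5, 0], "spin": 0, "claw": 1},
    {"dp": [-0.02, 0.73, 0], "spin": 0, "claw": 1},
    {"dp": [-0.02, 0.73, 0], "spin": 0, "claw": 1},
    {"dp": [-0.02, 0.73, 0], "spin": 0, "claw": 1}
  ]
}}

```text
t: 7.02
tcp_pos: [0.5412, 0.1189, 0.213]
tcp_rot: [-1.572, 0.0, 1.885]
wrist_force: [0.3, -0.3, -0.6]
opening: 0.347
```

```bash
python3 - <<'E'
from h import *
f=grab('wrist');s=f['s'];print(s['t'],s['tcp_pos'],s['tcp_rot'],s['opening'],s['wrist_force']); save(f,'w3.png')
for p in ((.541,.1177,.035),):
  c=np.linalg.inv(f['T'])@np.array([*p,1]); print('cup px*1.5',1.5*(c[0]/c[2]*f['f']+f['cx']),1.5*(c[1]/c[2]*f['f']+f['cy']))
E
```

```text
7.0167 [0.54121596 0.11894933 0.21300663] [-1.57165428e+00  2.40878710e-04  1.88498356e+00] 0.3474540463009452 [ 0.26003829 -0.2877751  -0.64893994]
cup px*1.5 382.31946707118766 254.6505442257856
```

View pics/w3.png

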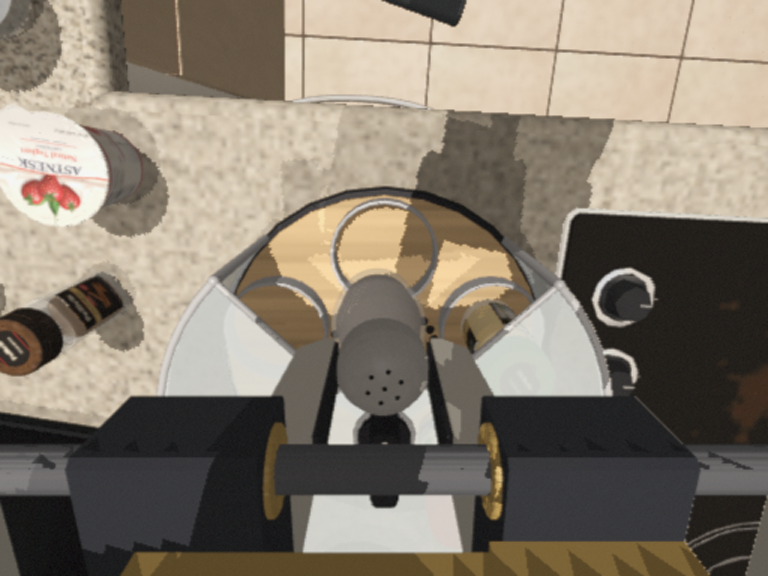

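The empty cup sits at (385,252), within a few pixels of the prediction (382,255). The salt is held upright. Lowering.

Request:
{"op": "apply_moves", "data": {
  "plan": [
    {"dp": [0, -0.01, -0.25], "spin": 0, "claw": 1},
    {"dp": [0, -0.01, -0.5], "spin": 0, "claw": 1},
    {"dp": [0, -0.01, -0.72], "spin": 0, "claw": 1},
    {"dp": [0, -0.01, -0.83], "spin": 0, "claw": 1},
    {"dp": [0, -0.01, -0.87], "spin": 0, "claw": 1},
    {"dp": [0, -0.01, -0.87], "spin": 0, "claw": 1}
  ]
}}

```text
t: 7.57
tcp_pos: [0.5419, 0.1139, 0.0819]
tcp_rot: [-1.571, 0.0, 1.879]
wrist_force: [-0.0, -0.8, -1.4]
opening: 0.357
```

Request:
{"op": "apply_moves", "data": {
  "plan": [
    {"dp": [0, 0, -0.02], "spin": 0, "claw": 1},
    {"dp": [0, 0, -0.02], "spin": 0, "claw": 1}
  ]
}}

```text
t: 7.73
tcp_pos: [0.5434, 0.1144, 0.0811]
tcp_rot: [-1.575, 0.001, 1.88]
wrist_force: [-1.4, -0.7, 8.0]
opening: 0.355
```

Floor contact felt (8 N). Release and rise.

Request:
{"op": "apply_moves", "data": {
  "plan": [
    {"dp": [0, 0, 0], "spin": 0, "claw": 0.45},
    {"dp": [0, 0, 0], "spin": 0, "claw": 0.4},
    {"dp": [0, 0, 0], "spin": 0, "claw": 0.4},
    {"dp": [0, 0, 0], "spin": 0, "claw": 0.4},
    {"dp": [0, 0, 0.2], "spin": 0, "claw": 0.4},
    {"dp": [0, 0, 0.5], "spin": 0, "claw": 0.4},
    {"dp": [0, 0, 0.8], "spin": 0, "claw": 0.4},
    {"dp": [0, 0, 1], "spin": 0, "claw": 0.4},
    {"dp": [0, 0, 1], "spin": 0, "claw": 0.4}
  ]
}}

```text
t: 8.48
tcp_pos: [0.5453, 0.1161, 0.2384]
tcp_rot: [-1.584, 0.003, 1.882]
wrist_force: [1.7, 0.5, 1.4]
opening: 0.604
```

```bash
python3 - <<'E'
from h import *
f=top((.541,.1177),(.08,.12),.04); f=knob()
E
```

```text
8.4833 [0.5453 0.1161 0.2384] [-1.5838  0.0026  1.8815] 0.6038098897181197
938 centre (539.7393188476562, 113.01087188720703) r 17.125934600830078 top 0.10348700461184224 rect ((539.1661376953125, 112.86083984375), (32.6043815612793, 34.00385665893555), 13.865674018859863)
8.5333 [0.5443 0.116  0.2346] [-1.5802  0.0019  1.8814] 0.5980085027518125 [-0.4  0.5 -1. ]
knob 519 [0.61163948 0.14161827 0.1632866 ] ((613.72119140625, 142.6377410888672), (24.450027465820312, 15.46247673034668), 17.773481369018555)
```

Salt stands at (0.540, 0.113), top at 103.5 mm (right), 5 mm off the pocket centre. Now the knob: grip and turn 72°.

Request:
{"op": "apply_moves", "data": {
  "plan": [
    {"dp": [0.26, 0.1, 0], "spin": 0, "claw": 0.45},
    {"dp": [0.55, 0.2, 0], "spin": 0, "claw": 0.45},
    {"dp": [0.55, 0.2, 0], "spin": 0, "claw": 0.45},
    {"dp": [0.55, 0.2, -0.2], "spin": 0, "claw": 0.45},
    {"dp": [0.55, 0.2, -0.4], "spin": 0, "claw": 0.45},
    {"dp": [0.55, 0.2, -0.6], "spin": 0, "claw": 0.45},
    {"dp": [0.55, 0.2, -0.6], "spin": 0, "claw": 0.45},
    {"dp": [0.55, 0.2, -0.6], "spin": 0, "claw": 1},
    {"dp": [0.55, 0.2, -0.6], "spin": 0, "claw": 1},
    {"dp": [0.55, 0.2, -0.6], "spin": 0, "claw": 1},
    {"dp": [0.55, 0.2, -0.6], "spin": 0, "claw": 1},
    {"dp": [0.55, 0.2, -0.6], "spin": 0, "claw": 1}
  ]
}}

```text
t: 9.58
tcp_pos: [0.6241, 0.1458, 0.1394]
tcp_rot: [-1.572, 0.0, 1.881]
wrist_force: [-1.0, -0.6, 0.9]
opening: 0.241
```

Request:
{"op": "apply_moves", "data": {
  "plan": [
    {"dp": [0, 0, 0], "spin": 0, "claw": 1},
    {"dp": [0, 0, 0], "spin": 0, "claw": 1},
    {"dp": [0, 0, 0], "spin": -0.03, "claw": 1},
    {"dp": [0, 0, 0], "spin": -0.09, "claw": 1},
    {"dp": [0, 0, 0], "spin": -0.17, "claw": 1},
    {"dp": [0, 0, 0], "spin": -0.26, "claw": 1},
    {"dp": [0, 0, 0], "spin": -0.35, "claw": 1},
    {"dp": [0, 0, 0], "spin": -0.44, "claw": 1},
    {"dp": [0, 0, 0], "spin": -0.53, "claw": 1},
    {"dp": [0, 0, 0], "spin": -0.62, "claw": 1},
    {"dp": [0, 0, 0], "spin": -0.7, "claw": 1},
    {"dp": [0, 0, 0], "spin": -0.76, "claw": 1},
    {"dp": [0, 0, 0], "spin": -0.8, "claw": 1}
  ]
}}

```text
t: 10.67
tcp_pos: [0.6238, 0.1475, 0.1394]
tcp_rot: [-1.571, -0.002, 1.251]
wrist_force: [-0.9, 8.0, 1.9]
opening: 0.173
```

Request:
{"op": "apply_moves", "data": {
  "plan": [
    {"dp": [0, 0, 0], "spin": -0.05, "claw": 1},
    {"dp": [0, 0, 0], "spin": -0.12, "claw": 1},
    {"dp": [0, 0, 0], "spin": -0.21, "claw": 1},
    {"dp": [0, 0, 0], "spin": -0.3, "claw": 1},
    {"dp": [0, 0, 0], "spin": -0.39, "claw": 1},
    {"dp": [0, 0, 0], "spin": -0.48, "claw": 1},
    {"dp": [0, 0, 0], "spin": -0.57, "claw": 1},
    {"dp": [0, 0, 0], "spin": -0.66, "claw": 1},
    {"dp": [0, 0, 0], "spin": -0.73, "claw": 1},
    {"dp": [0, 0, 0], "spin": -0.78, "claw": 1},
    {"dp": [0, 0, 0], "spin": -0.8, "claw": 1},
    {"dp": [0, 0, 0], "spin": -0.8, "claw": 1},
    {"dp": [0, 0, 0], "spin": -0.8, "claw": 1}
  ]
}}

```text
t: 11.75
tcp_pos: [0.6242, 0.1481, 0.1394]
tcp_rot: [-1.569, -0.003, 0.626]
wrist_force: [1.9, 10.9, -1.4]
opening: 0.171
```

Request:
{"op": "apply_moves", "data": {
  "plan": [
    {"dp": [0, 0, 0], "spin": 0, "claw": 0.5},
    {"dp": [0, 0, 0], "spin": 0, "claw": 0.5},
    {"dp": [0, 0, 0], "spin": 0, "claw": 0.5},
    {"dp": [0, 0, 0.25], "spin": 0, "claw": 0.4},
    {"dp": [0, 0, 0.5], "spin": 0, "claw": 0.4},
    {"dp": [0, 0, 0.7], "spin": 0, "claw": 0.4},
    {"dp": [0, 0, 0.7], "spin": 0, "claw": 0.4},
    {"dp": [0, 0, 0.7], "spin": 0, "claw": 0.4}
  ]
}}

```text
t: 12.42
tcp_pos: [0.6255, 0.1455, 0.2472]
tcp_rot: [-1.574, -0.005, 0.624]
wrist_force: [-0.4, 0.4, -1.5]
opening: 0.597
```

```bash
python3 - <<'E'
from h import *
f=knob(); save(f,'w4.png')
E
```

```text
12.4167 [0.6255 0.1455 0.2472] [-1.5738 -0.0049  0.6243] 0.5967739303520059 [-0.4  0.4 -1.5]
knob 1065 [0.62338531 0.14768189 0.16434128] ((624.0213623046875, 146.75997924804688), (15.916858673095703, 44.71918869018555), 35.78396987915039)
```

View pics/w4.png

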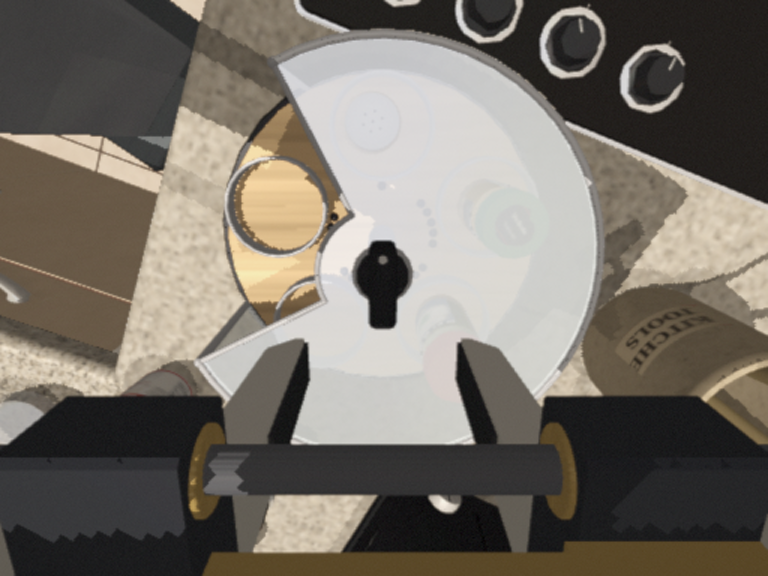

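Salt still upright in its pocket at (373,122) under the cover, and the two-dot cup is in the opening at (278,205). Going to the spice jar.

Request:
{"op": "apply_moves", "data": {
  "plan": [
    {"dp": [0.1, -0.8, -0.05], "spin": 0.8, "claw": 0.3},
    {"dp": [0.1, -0.8, -0.05], "spin": 0.8, "claw": 0.3},
    {"dp": [0.1, -0.8, -0.05], "spin": 0.8, "claw": 0.3},
    {"dp": [0.1, -0.8, -0.05], "spin": 0.8, "claw": 0.3},
    {"dp": [0.1, -0.8, -0.05], "spin": 0.8, "claw": 0.3},
    {"dp": [0.1, -0.8, -0.05], "spin": 0.8, "claw": 0.3}
  ]
}}

```text
t: 12.97
tcp_pos: [0.6377, 0.0244, 0.2335]
tcp_rot: [-1.567, 0.001, 1.257]
wrist_force: [0.4, 0.7, 0.1]
opening: 0.699
```

Request:
{"op": "apply_moves", "data": {
  "plan": [
    {"dp": [0.1, -0.76, 0], "spin": 0.8, "claw": 0.3},
    {"dp": [0.1, -0.76, 0], "spin": 0.8, "claw": 0.3},
    {"dp": [0.1, -0.76, 0], "spin": 0.8, "claw": 0.3},
    {"dp": [0.1, -0.76, 0], "spin": 0.8, "claw": 0.3},
    {"dp": [0.1, -0.76, 0], "spin": 0.8, "claw": 0.3},
    {"dp": [0.1, -0.76, 0], "spin": 0.8, "claw": 0.3},
    {"dp": [0.1, -0.76, 0], "spin": 0.8, "claw": 0.3}
  ]
}}

```text
t: 13.55
tcp_pos: [0.6533, -0.0878, 0.2349]
tcp_rot: [-1.569, -0.001, 1.877]
wrist_force: [-0.1, 0.1, -0.7]
opening: 0.7
```

```bash
python3 - <<'E'
from h import *
f=top((.655,-.087),(.085,.12),.04); print(f['s']['wrist_force'])
E
```

```text
13.55 [ 0.6533 -0.0878  0.2349] [-1.5689e+00 -1.1000e-03  1.8765e+00] 0.6996422952195434
1401 centre (653.5966186523438, -89.81006622314453) r 20.285964965820312 top 0.10504816791205823 rect ((653.44189453125, -89.74504089355469), (38.71818161010742, 38.95363235473633), 16.604583740234375)
[-0.13220903  0.10400559 -0.68736005]
```

Request:
{"op": "apply_moves", "data": {
  "plan": [
    {"dp": [0, -0.01, -0.27], "spin": 0, "claw": 0.3},
    {"dp": [0, -0.01, -0.54], "spin": 0, "claw": 0.3},
    {"dp": [0, -0.01, -0.75], "spin": 0, "claw": 0.3},
    {"dp": [0, -0.01, -0.95], "spin": 0, "claw": 0.3}
  ]
}}

```text
t: 13.93
tcp_pos: [0.6527, -0.0886, 0.0911]
tcp_rot: [-1.569, -0.001, 1.877]
wrist_force: [-0.6, -0.5, -0.1]
opening: 0.702
```

Request:
{"op": "apply_moves", "data": {
  "plan": [
    {"dp": [0, 0, -0.17], "spin": 0, "claw": 0.3},
    {"dp": [0, 0, -0.17], "spin": 0, "claw": 0.3},
    {"dp": [0, 0, -0.17], "spin": 0, "claw": 0.3},
    {"dp": [0, 0, -0.17], "spin": 0, "claw": 1},
    {"dp": [0, 0, -0.17], "spin": 0, "claw": 1},
    {"dp": [0, 0, -0.17], "spin": 0, "claw": 1},
    {"dp": [0, 0, -0.17], "spin": 0, "claw": 1},
    {"dp": [0, 0, -0.17], "spin": 0, "claw": 1}
  ]
}}

```text
t: 14.6
tcp_pos: [0.6554, -0.0899, 0.0708]
tcp_rot: [-1.574, 0.002, 1.881]
wrist_force: [-0.7, 1.5, 6.0]
opening: 0.482
```

```bash
python3 - <<'E'
from h import *
s=manip.state(); print(s['t'],s['tcp_pos'],s['opening'],s['wrist_force'])
E
```

```text
14.6 [ 0.655415   -0.08987351  0.07077837] 0.4821252892741395 [-0.65302117  1.48005399  5.98920417]
```

Request:
{"op": "apply_moves", "data": {
  "plan": [
    {"dp": [0, 0, 0], "spin": 0, "claw": 1},
    {"dp": [0, 0, 0], "spin": 0, "claw": 1},
    {"dp": [0, 0, 0.2], "spin": 0, "claw": 1},
    {"dp": [0, 0, 0.45], "spin": 0, "claw": 1},
    {"dp": [0, 0, 0.7], "spin": 0, "claw": 1},
    {"dp": [0, 0.1, 0.9], "spin": 0, "claw": 1},
    {"dp": [-0.1, 0.3, 1], "spin": 0, "claw": 1},
    {"dp": [-0.25, 0.5, 1], "spin": 0, "claw": 1},
    {"dp": [-0.4, 0.7, 1], "spin": 0, "claw": 1}
  ]
}}

```text
t: 15.35
tcp_pos: [0.5944, 0.0158, 0.2209]
tcp_rot: [-1.575, 0.001, 1.88]
wrist_force: [-0.4, -0.1, -1.9]
opening: 0.479
```

Request:
{"op": "apply_moves", "data": {
  "plan": [
    {"dp": [-0.12, 0.2, 0], "spin": 0, "claw": 1},
    {"dp": [-0.24, 0.45, 0], "spin": 0, "claw": 1},
    {"dp": [-0.36, 0.69, 0], "spin": 0, "claw": 1},
    {"dp": [-0.36, 0.69, 0], "spin": 0, "claw": 1},
    {"dp": [-0.36, 0.69, 0], "spin": 0, "claw": 1}
  ]
}}

```text
t: 15.77
tcp_pos: [0.5392, 0.1206, 0.2191]
tcp_rot: [-1.572, 0.0, 1.885]
wrist_force: [0.4, 0.0, -0.8]
opening: 0.481
```

```bash
python3 - <<'E'
from h import *
f=top((.541,.1177),(.2,.31),.05); print(f['s']['wrist_force'])
E
```

```text
15.7667 [0.5392 0.1206 0.2191] [-1.572e+00  2.000e-04  1.885e+00] 0.4807347661386209
14305 centre (520.6013793945312, 113.67374420166016) r 39.753150939941406 top 0.30894399660016875 rect ((528.1107177734375, 116.11659240722656), (49.731449127197266, 76.32986450195312), 17.87608528137207)
[ 0.43651465  0.04612976 -0.78838603]
```

Request:
{"op": "apply_moves", "data": {
  "plan": [
    {"dp": [0.01, -0.01, -0.25], "spin": 0, "claw": 1},
    {"dp": [0.01, -0.01, -0.5], "spin": 0, "claw": 1},
    {"dp": [0.01, -0.01, -0.72], "spin": 0, "claw": 1},
    {"dp": [0.01, -0.01, -0.81], "spin": 0, "claw": 1},
    {"dp": [0.01, -0.01, -0.85], "spin": 0, "claw": 1},
    {"dp": [0.01, -0.01, -0.86], "spin": 0, "claw": 1}
  ]
}}

```text
t: 16.32
tcp_pos: [0.5409, 0.1159, 0.0879]
tcp_rot: [-1.568, -0.0, 1.88]
wrist_force: [-0.7, 0.1, -1.4]
opening: 0.482
```

Request:
{"op": "apply_moves", "data": {
  "plan": [
    {"dp": [0, 0, -0.02], "spin": 0, "claw": 1},
    {"dp": [0, 0, -0.02], "spin": 0, "claw": 1}
  ]
}}

```text
t: 16.48
tcp_pos: [0.5427, 0.1168, 0.0877]
tcp_rot: [-1.573, 0.001, 1.881]
wrist_force: [0.1, 0.1, -1.9]
opening: 0.48
```

Request:
{"op": "apply_moves", "data": {
  "plan": [
    {"dp": [0, 0, -0.015], "spin": 0, "claw": 1},
    {"dp": [0, 0, -0.025], "spin": 0, "claw": 1},
    {"dp": [0, 0, -0.025], "spin": 0, "claw": 1}
  ]
}}

```text
t: 16.73
tcp_pos: [0.5439, 0.1175, 0.0857]
tcp_rot: [-1.576, 0.001, 1.882]
wrist_force: [-0.8, -0.6, 7.7]
opening: 0.481
```

Contact. Release and rise.

Request:
{"op": "apply_moves", "data": {
  "plan": [
    {"dp": [0, 0, 0], "spin": 0, "claw": 0.4},
    {"dp": [0, 0, 0], "spin": 0, "claw": 0.35},
    {"dp": [0, 0, 0], "spin": 0, "claw": 0.35},
    {"dp": [0, 0, 0], "spin": 0, "claw": 0.35},
    {"dp": [0, 0, 0.2], "spin": 0, "claw": 0.35},
    {"dp": [0, 0, 0.5], "spin": 0, "claw": 0.35},
    {"dp": [0, 0, 0.8], "spin": 0, "claw": 0.35},
    {"dp": [0, 0, 1], "spin": 0, "claw": 0.35},
    {"dp": [0, 0, 1], "spin": 0, "claw": 0.35}
  ]
}}

```text
t: 17.48
tcp_pos: [0.5453, 0.1178, 0.2423]
tcp_rot: [-1.584, 0.003, 1.882]
wrist_force: [1.7, 0.8, 0.6]
opening: 0.648
```

```bash
python3 - <<'E'
from h import *
f=top((.541,.1177),(.1,.14),.04); f=knob()
E
```

```text
17.4833 [0.5453 0.1178 0.2423] [-1.584   0.0026  1.8817] 0.6477234204830443
1491 centre (541.3934936523438, 117.54308319091797) r 20.089406967163086 top 0.12003485535067707 rect ((541.1331176757812, 117.67497253417969), (38.832115173339844, 38.770591735839844), 16.5092830657959)
17.5333 [0.5443 0.1176 0.2384] [-1.5803  0.0019  1.8816] 0.6516168117028475 [0.1 0.3 0. ]
knob 836 [0.61939038 0.1462884  0.16255349] ((622.7334594726562, 144.98036193847656), (16.106334686279297, 45.47562026977539), 31.45571517944336)
```

Spice stands at (0.541, 0.1175), top at 120 mm as it should be. Back to the knob, turned to the bar.

Request:
{"op": "apply_moves", "data": {
  "plan": [
    {"dp": [0.26, 0.1, 0.1], "spin": -0.8, "claw": 0.45},
    {"dp": [0.54, 0.19, 0.1], "spin": -0.8, "claw": 0.45},
    {"dp": [0.54, 0.19, 0.1], "spin": -0.8, "claw": 0.45},
    {"dp": [0.54, 0.19, 0.1], "spin": -0.8, "claw": 0.45},
    {"dp": [0.54, 0.19, 0.1], "spin": -0.8, "claw": 0.45},
    {"dp": [0.54, 0.19, 0.1], "spin": -0.8, "claw": 0.45}
  ]
}}

```text
t: 18.08
tcp_pos: [0.6214, 0.1457, 0.2443]
tcp_rot: [-1.567, 0.002, 1.247]
wrist_force: [-0.6, -0.6, 0.3]
opening: 0.55
```

Request:
{"op": "apply_moves", "data": {
  "plan": [
    {"dp": [0, 0, 0], "spin": -0.8, "claw": 0.45},
    {"dp": [0, 0, 0], "spin": -0.8, "claw": 0.45},
    {"dp": [0, 0, 0], "spin": -0.8, "claw": 0.45},
    {"dp": [0, 0, 0], "spin": -0.8, "claw": 0.45},
    {"dp": [0, 0, 0], "spin": -0.8, "claw": 0.45},
    {"dp": [0, 0, 0], "spin": -0.8, "claw": 0.45},
    {"dp": [0, 0, 0], "spin": -0.8, "claw": 0.45}
  ]
}}

```text
t: 18.67
tcp_pos: [0.6217, 0.1456, 0.2464]
tcp_rot: [-1.57, 0.002, 0.631]
wrist_force: [-0.4, -0.1, -0.6]
opening: 0.548
```

```bash
python3 - <<'E'
from h import *
f=knob()
E
```

```text
18.6667 [0.6217 0.1456 0.2464] [-1.57    0.0016  0.6313] 0.5475904599640075 [-0.4 -0.1 -0.6]
knob 1018 [0.62355564 0.14763132 0.16447096] ((624.5595703125, 146.75308227539062), (15.386189460754395, 45.22599792480469), 35.973114013671875)
```

Request:
{"op": "apply_moves", "data": {
  "plan": [
    {"dp": [0.02, 0.01, -0.25], "spin": 0, "claw": 0.45},
    {"dp": [0.02, 0.01, -0.5], "spin": 0, "claw": 0.45},
    {"dp": [0.02, 0.01, -0.71], "spin": 0, "claw": 0.45},
    {"dp": [0.02, 0.01, -0.71], "spin": 0, "claw": 0.45},
    {"dp": [0.02, 0.01, -0.71], "spin": 0, "claw": 1},
    {"dp": [0.02, 0.01, -0.71], "spin": 0, "claw": 1},
    {"dp": [0.02, 0.01, -0.71], "spin": 0, "claw": 1},
    {"dp": [0.02, 0.01, -0.71], "spin": 0, "claw": 1},
    {"dp": [0.02, 0.01, -0.71], "spin": 0, "claw": 1},
    {"dp": [0.02, 0.01, -0.71], "spin": 0, "claw": 1},
    {"dp": [0.02, 0.01, -0.71], "spin": 0, "claw": 1}
  ]
}}

```text
t: 19.63
tcp_pos: [0.6253, 0.1466, 0.1429]
tcp_rot: [-1.572, 0.0, 0.625]
wrist_force: [-5.6, -3.4, 7.4]
opening: 0.171
```

Request:
{"op": "apply_moves", "data": {
  "plan": [
    {"dp": [0, 0, 0], "spin": -0.03, "claw": 1},
    {"dp": [0, 0, 0], "spin": -0.09, "claw": 1},
    {"dp": [0, 0, 0], "spin": -0.17, "claw": 1},
    {"dp": [0, 0, 0], "spin": -0.26, "claw": 1},
    {"dp": [0, 0, 0], "spin": -0.35, "claw": 1},
    {"dp": [0, 0, 0], "spin": -0.44, "claw": 1},
    {"dp": [0, 0, 0], "spin": -0.53, "claw": 1},
    {"dp": [0, 0, 0], "spin": -0.62, "claw": 1},
    {"dp": [0, 0, 0], "spin": -0.7, "claw": 1},
    {"dp": [0, 0, 0], "spin": -0.76, "claw": 1},
    {"dp": [0, 0, 0], "spin": -0.8, "claw": 1}
  ]
}}

```text
t: 20.55
tcp_pos: [0.625, 0.1465, 0.1429]
tcp_rot: [-1.572, 0.0, -0.006]
wrist_force: [-8.9, -4.1, 10.2]
opening: 0.171
```

Request:
{"op": "apply_moves", "data": {
  "plan": [
    {"dp": [0, 0, 0], "spin": -0.05, "claw": 1},
    {"dp": [0, 0, 0], "spin": -0.12, "claw": 1},
    {"dp": [0, 0, 0], "spin": -0.21, "claw": 1},
    {"dp": [0, 0, 0], "spin": -0.3, "claw": 1},
    {"dp": [0, 0, 0], "spin": -0.39, "claw": 1},
    {"dp": [0, 0, 0], "spin": -0.48, "claw": 1},
    {"dp": [0, 0, 0], "spin": -0.57, "claw": 1},
    {"dp": [0, 0, 0], "spin": -0.66, "claw": 1},
    {"dp": [0, 0, 0], "spin": -0.73, "claw": 1},
    {"dp": [0, 0, 0], "spin": -0.78, "claw": 1},
    {"dp": [0, 0, 0], "spin": -0.8, "claw": 1},
    {"dp": [0, 0, 0], "spin": -0.8, "claw": 1},
    {"dp": [0, 0, 0], "spin": -0.8, "claw": 1}
  ]
}}

```text
t: 21.63
tcp_pos: [0.6246, 0.1467, 0.1429]
tcp_rot: [-1.572, 0.0, -0.632]
wrist_force: [-10.1, -3.7, 11.1]
opening: 0.169
```

Request:
{"op": "apply_moves", "data": {
  "plan": [
    {"dp": [0, 0, 0], "spin": 0, "claw": 0.5},
    {"dp": [0, 0, 0], "spin": 0, "claw": 0.5},
    {"dp": [0, 0, 0], "spin": 0, "claw": 0.5},
    {"dp": [0, 0, 0.25], "spin": 0, "claw": 0.3},
    {"dp": [0, 0, 0.5], "spin": 0, "claw": 0.3},
    {"dp": [0, 0, 0.7], "spin": 0, "claw": 0.2},
    {"dp": [0, 0, 0.7], "spin": 0, "claw": 0.2},
    {"dp": [0, 0, 0.7], "spin": 0, "claw": 0.2}
  ]
}}

```text
t: 22.3
tcp_pos: [0.627, 0.1476, 0.2493]
tcp_rot: [-1.567, -0.004, -0.632]
wrist_force: [-0.6, -0.5, -1.0]
opening: 0.694
```

```bash
python3 - <<'E'
from h import *
f=knob(); save(f,'w5.png')
E
```

```text
22.3 [0.627  0.1476 0.2493] [-1.5666 -0.0041 -0.6316] 0.6941091784386735 [-0.6 -0.5 -1. ]
knob 1028 [0.62594648 0.14809936 0.16444927] ((625.159423828125, 146.7020263671875), (45.11893081665039, 15.795680046081543), 53.475303649902344)
```

View pics/w5.png

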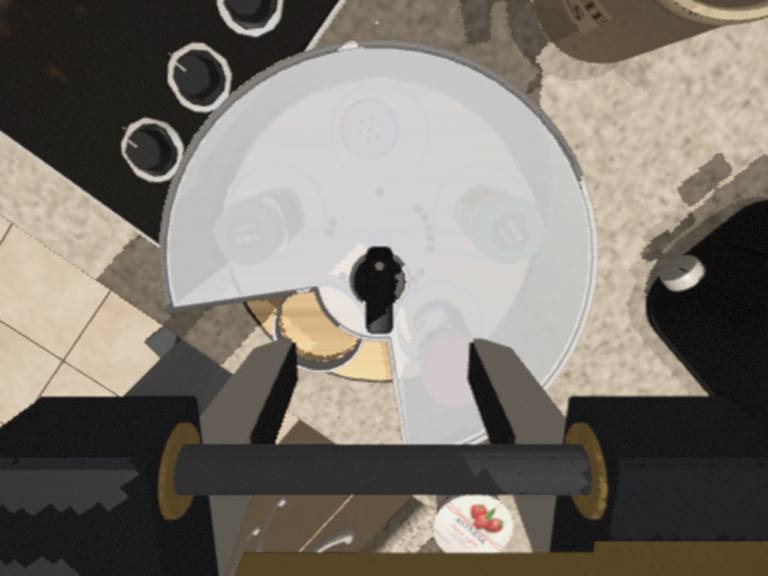

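Salt (369,128) and spice (250,228) both upright in their pockets. The three-dot pocket is in the opening at about 197.5°, (0.541, 0.120). To the honey.

Request:
{"op": "apply_moves", "data": {
  "plan": [
    {"dp": [0.07, -0.59, -0.02], "spin": 0.8, "claw": 0.1},
    {"dp": [0.07, -0.59, -0.02], "spin": 0.8, "claw": 0.1},
    {"dp": [0.07, -0.59, -0.02], "spin": 0.8, "claw": 0.1},
    {"dp": [0.07, -0.59, -0.02], "spin": 0.8, "claw": 0.1},
    {"dp": [0.07, -0.59, -0.02], "spin": 0.8, "claw": 0.1},
    {"dp": [0.07, -0.59, -0.02], "spin": 0.8, "claw": 0.1}
  ]
}}

```text
t: 22.85
tcp_pos: [0.6348, 0.0582, 0.2403]
tcp_rot: [-1.571, 0.004, 0.002]
wrist_force: [-1.1, 0.3, -0.4]
opening: 0.9
```

Request:
{"op": "apply_moves", "data": {
  "plan": [
    {"dp": [0.07, -0.59, -0.02], "spin": 0.8, "claw": 0.1},
    {"dp": [0.07, -0.59, -0.02], "spin": 0.8, "claw": 0.1},
    {"dp": [0.07, -0.59, -0.02], "spin": 0.8, "claw": 0.1},
    {"dp": [0.07, -0.59, -0.02], "spin": 0.8, "claw": 0.1},
    {"dp": [0.07, -0.59, -0.02], "spin": 0.8, "claw": 0.1},
    {"dp": [0.07, -0.59, -0.02], "spin": 0.8, "claw": 0.1}
  ]
}}

```text
t: 23.35
tcp_pos: [0.6456, -0.0299, 0.2381]
tcp_rot: [-1.569, 0.002, 0.627]
wrist_force: [-0.2, -0.4, -0.4]
opening: 0.903
```

Request:
{"op": "apply_moves", "data": {
  "plan": [
    {"dp": [0.07, -0.59, -0.02], "spin": 0.8, "claw": 0.1},
    {"dp": [0.07, -0.59, -0.02], "spin": 0.8, "claw": 0.1},
    {"dp": [0.07, -0.59, -0.02], "spin": 0.8, "claw": 0.1},
    {"dp": [0.07, -0.59, -0.02], "spin": 0.8, "claw": 0.1},
    {"dp": [0.07, -0.59, -0.02], "spin": 0.8, "claw": 0.1},
    {"dp": [0.07, -0.59, -0.02], "spin": 0.8, "claw": 0.1}
  ]
}}

```text
t: 23.85
tcp_pos: [0.6564, -0.1181, 0.2357]
tcp_rot: [-1.569, 0.0, 1.253]
wrist_force: [-0.6, 0.1, 0.2]
opening: 0.899
```

Request:
{"op": "apply_moves", "data": {
  "plan": [
    {"dp": [0.07, -0.59, -0.1], "spin": 0.8, "claw": 0.1},
    {"dp": [0.07, -0.59, -0.1], "spin": 0.8, "claw": 0.1},
    {"dp": [0.07, -0.59, -0.1], "spin": 0.8, "claw": 0.1},
    {"dp": [0.07, -0.59, -0.1], "spin": 0.8, "claw": 0.1},
    {"dp": [0.07, -0.59, -0.1], "spin": 0.8, "claw": 0.1},
    {"dp": [0.07, -0.59, -0.1], "spin": 0.8, "claw": 0.1},
    {"dp": [0.07, -0.59, -0.1], "spin": 0.8, "claw": 0.1},
    {"dp": [0.07, -0.59, -0.1], "spin": 0.8, "claw": 0.1}
  ]
}}

```text
t: 24.52
tcp_pos: [0.6673, -0.2061, 0.2218]
tcp_rot: [-1.57, -0.0, 1.874]
wrist_force: [0.0, 0.5, 0.1]
opening: 0.9
```

```bash
python3 - <<'E'
from h import *
f=top((.666,-.206),(.07,.1),.045)
E
```

```text
24.5167 [ 0.6673 -0.2061  0.2218] [-1.5704e+00 -3.0000e-04  1.8745e+00] 0.8999600445112498
2540 centre (664.9140014648438, -208.985107421875) r 28.330425262451172 top 0.08676826255441965 rect ((664.8692016601562, -208.8318634033203), (54.91649627685547, 55.314823150634766), 65.05243682861328)
```

Request:
{"op": "apply_moves", "data": {
  "plan": [
    {"dp": [-0.015, -0.02, -0.27], "spin": 0, "claw": 0.1},
    {"dp": [-0.015, -0.02, -0.54], "spin": 0, "claw": 0.1},
    {"dp": [-0.015, -0.02, -0.75], "spin": 0, "claw": 0.1},
    {"dp": [-0.015, -0.02, -0.9], "spin": 0, "claw": 0.1}
  ],
  "force": 30
}}

```text
t: 24.9
tcp_pos: [0.6632, -0.2086, 0.0829]
tcp_rot: [-1.567, -0.003, 1.877]
wrist_force: [-0.2, 0.2, -0.4]
opening: 0.902
```

Request:
{"op": "apply_moves", "data": {
  "plan": [
    {"dp": [0, 0, -0.15], "spin": 0, "claw": 0.1},
    {"dp": [0, 0, -0.27], "spin": 0, "claw": 0.1},
    {"dp": [0, 0, -0.27], "spin": 0, "claw": 0.1},
    {"dp": [0, 0, -0.27], "spin": 0, "claw": 1},
    {"dp": [0, 0, -0.27], "spin": 0, "claw": 1},
    {"dp": [0, 0, -0.27], "spin": 0, "claw": 1},
    {"dp": [0, 0, -0.27], "spin": 0, "claw": 1},
    {"dp": [0, 0, -0.27], "spin": 0, "claw": 1},
    {"dp": [0, 0, -0.27], "spin": 0, "claw": 1}
  ]
}}

```text
t: 25.65
tcp_pos: [0.6664, -0.2095, 0.049]
tcp_rot: [-1.573, 0.001, 1.882]
wrist_force: [-1.5, 3.7, 6.7]
opening: 0.647
```

```bash
python3 - <<'E'
from h import *
s=manip.state(); print(s['t'],s['tcp_pos'],s['opening'],s['wrist_force'])
E
```

```text
25.65 [ 0.66639704 -0.20950634  0.04896687] 0.6472578265977433 [-1.48794745  3.65087606  6.71121166]
```

Request:
{"op": "apply_moves", "data": {
  "plan": [
    {"dp": [0, 0, 0], "spin": 0, "claw": 1},
    {"dp": [0, 0, 0.15], "spin": 0, "claw": 1},
    {"dp": [0, 0, 0.4], "spin": 0, "claw": 1},
    {"dp": [0, 0, 0.65], "spin": 0, "claw": 1},
    {"dp": [-0.05, 0.05, 0.9], "spin": 0, "claw": 1},
    {"dp": [-0.15, 0.2, 1], "spin": 0, "claw": 1},
    {"dp": [-0.3, 0.4, 1], "spin": 0, "claw": 1},
    {"dp": [-0.45, 0.6, 1], "spin": 0, "claw": 1}
  ]
}}

```text
t: 26.32
tcp_pos: [0.5982, -0.1199, 0.1993]
tcp_rot: [-1.575, 0.003, 1.88]
wrist_force: [-0.1, 1.7, -4.2]
opening: 0.643
```

Request:
{"op": "apply_moves", "data": {
  "plan": [
    {"dp": [-0.12, 0.2, 0.03], "spin": 0, "claw": 1},
    {"dp": [-0.2, 0.42, 0.1], "spin": 0, "claw": 1},
    {"dp": [-0.2, 0.62, 0.1], "spin": 0, "claw": 1},
    {"dp": [-0.2, 0.8, 0.1], "spin": 0, "claw": 1}
  ]
}}

```text
t: 26.65
tcp_pos: [0.5673, 0.0017, 0.2133]
tcp_rot: [-1.573, 0.001, 1.881]
wrist_force: [0.2, 0.4, -3.3]
opening: 0.645
```

Request:
{"op": "apply_moves", "data": {
  "plan": [
    {"dp": [-0.09, 0.2, 0], "spin": 0, "claw": 1},
    {"dp": [-0.18, 0.4, 0], "spin": 0, "claw": 1},
    {"dp": [-0.18, 0.6, 0], "spin": 0, "claw": 1},
    {"dp": [-0.18, 0.79, 0], "spin": 0, "claw": 1},
    {"dp": [-0.18, 0.79, 0], "spin": 0, "claw": 1},
    {"dp": [-0.18, 0.79, 0], "spin": 0, "claw": 1}
  ]
}}

```text
t: 27.15
tcp_pos: [0.5404, 0.1201, 0.2119]
tcp_rot: [-1.571, 0.0, 1.884]
wrist_force: [-0.7, -0.7, -2.9]
opening: 0.642
```

```bash
python3 - <<'E'
from h import *
f=grab('wrist'); s=f['s']; print(s['t'],s['tcp_pos'],s['tcp_rot'],s['opening'],s['wrist_force'],s['ft_torque']); save(f,'w6.png')
E
```

```text
27.15 [0.54039869 0.120058   0.21193392] [-1.57139102e+00  3.67948030e-04  1.88408322e+00] 0.6421960620143863 [-0.72523786 -0.67231188 -2.86686549] [0.04710792 0.01766945 0.0176685 ]
```

View pics/w6.png

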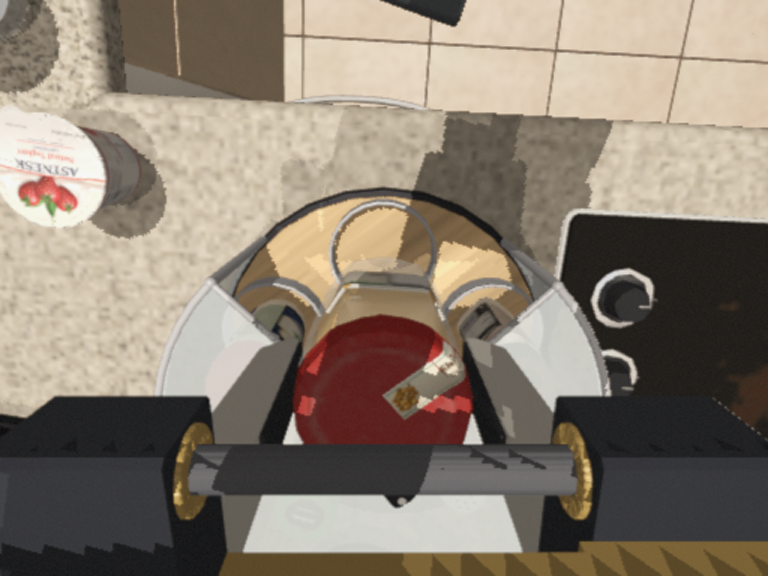

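Honey held upright over the cup (rim centre at (385,252), same place as before). Lowering in stages.

Request:
{"op": "apply_moves", "data": {
  "plan": [
    {"dp": [0, 0, -0.25], "spin": 0, "claw": 1},
    {"dp": [0, 0, -0.5], "spin": 0, "claw": 1},
    {"dp": [0, 0, -0.72], "spin": 0, "claw": 1},
    {"dp": [0, 0, -0.8], "spin": 0, "claw": 1},
    {"dp": [0, 0, -0.8], "spin": 0, "claw": 1},
    {"dp": [0, 0, -0.8], "spin": 0, "claw": 1}
  ]
}}

```text
t: 27.7
tcp_pos: [0.5408, 0.1179, 0.0922]
tcp_rot: [-1.57, 0.0, 1.88]
wrist_force: [1.7, -0.5, -2.3]
opening: 0.643
```

```bash
python3 - <<'E'
from h import *
s=manip.state(); print(s['t'],s['tcp_pos'],s['opening'],s['wrist_force'])
E
```

```text
27.7 [0.54079303 0.11792814 0.09216675] 0.6427953546676969 [ 1.65481719 -0.45702422 -2.28693724]
```

Request:
{"op": "apply_moves", "data": {
  "plan": [
    {"dp": [0, 0.01, -0.06], "spin": 0, "claw": 1},
    {"dp": [0, 0.01, -0.12], "spin": 0, "claw": 1},
    {"dp": [0, 0.01, -0.15], "spin": 0, "claw": 1},
    {"dp": [0, 0.01, -0.16], "spin": 0, "claw": 1},
    {"dp": [0, 0.01, -0.16], "spin": 0, "claw": 1}
  ]
}}

```text
t: 28.12
tcp_pos: [0.5403, 0.1203, 0.0672]
tcp_rot: [-1.57, -0.0, 1.882]
wrist_force: [0.3, -0.2, -3.0]
opening: 0.643
```

Request:
{"op": "apply_moves", "data": {
  "plan": [
    {"dp": [0, 0, -0.015], "spin": 0, "claw": 1},
    {"dp": [0, 0, -0.025], "spin": 0, "claw": 1},
    {"dp": [0, 0, -0.025], "spin": 0, "claw": 1}
  ]
}}

```text
t: 28.37
tcp_pos: [0.5408, 0.1203, 0.064]
tcp_rot: [-1.571, 0.0, 1.882]
wrist_force: [0.3, 0.5, -3.4]
opening: 0.644
```

Request:
{"op": "apply_moves", "data": {
  "plan": [
    {"dp": [0, 0, -0.01], "spin": 0, "claw": 1},
    {"dp": [0, 0, -0.02], "spin": 0, "claw": 1},
    {"dp": [0, 0, -0.02], "spin": 0, "claw": 1}
  ]
}}

```text
t: 28.62
tcp_pos: [0.5417, 0.1204, 0.064]
tcp_rot: [-1.573, 0.001, 1.882]
wrist_force: [-10.2, -1.1, 19.5]
opening: 0.646
```

Contact at the expected height (64 mm). Release and rise.

Request:
{"op": "apply_moves", "data": {
  "plan": [
    {"dp": [0, 0, 0.01], "spin": 0, "claw": 1},
    {"dp": [0, 0, 0.01], "spin": 0, "claw": 0.25},
    {"dp": [0, 0, 0.01], "spin": 0, "claw": 0.15},
    {"dp": [0, 0, 0.01], "spin": 0, "claw": 0.15},
    {"dp": [0, 0, 0.01], "spin": 0, "claw": 0.15},
    {"dp": [0, 0, 0.01], "spin": 0, "claw": 0.15},
    {"dp": [0, 0, 0.2], "spin": 0, "claw": 0.15},
    {"dp": [0, 0, 0.5], "spin": 0, "claw": 0.15},
    {"dp": [0, 0, 0.8], "spin": 0, "claw": 0.15},
    {"dp": [0, 0, 1], "spin": 0, "claw": 0.15},
    {"dp": [0, 0, 1], "spin": 0, "claw": 0.15}
  ]
}}

```text
t: 29.53
tcp_pos: [0.5449, 0.1208, 0.2205]
tcp_rot: [-1.584, 0.002, 1.882]
wrist_force: [0.4, -0.2, 0.4]
opening: 0.845
```

Request:
{"op": "apply_moves", "data": {
  "plan": [
    {"dp": [0, 0, 0.3], "spin": 0, "claw": 0.15},
    {"dp": [-0.2, -0.3, 0.4], "spin": 0, "claw": 0.15},
    {"dp": [-0.4, -0.5, 0.4], "spin": 0, "claw": 0.15},
    {"dp": [-0.4, -0.5, 0.4], "spin": 0, "claw": 0.15},
    {"dp": [-0.4, -0.5, 0.4], "spin": 0, "claw": 0.15}
  ]
}}

```text
t: 29.95
tcp_pos: [0.4796, 0.0431, 0.2717]
tcp_rot: [-1.572, 0.001, 1.879]
wrist_force: [-0.9, 0.4, 0.4]
opening: 0.849
```

```bash
python3 - <<'E'
from h import *
f=top((.541,.12),(.085,.12),.045); k=knob()
g=grab('side'); save(g,'s9.png')
X=cloud(g).reshape(-1,3); m=(np.hypot(X[:,0]-.541,X[:,1]-.12)<.045)&(X[:,2]>.088)&(X[:,2]<.115);q=X[m]
print('side',len(q)); 
if len(q)>5: print(cv2.minAreaRect((q[:,:2]*1000).astype(np.float32)),q[:,2].max())
E
```

```text
29.95 [0.4796 0.0431 0.2717] [-1.5720e+00  1.3000e-03  1.8792e+00] 0.8491959174269729
1798 centre (540.8229370117188, 118.15459442138672) r 28.37036895751953 top 0.10134548411197161 rect ((540.8936157226562, 116.81968688964844), (55.126548767089844, 53.57887649536133), 15.646159172058105)
30.0 [0.4803 0.0443 0.2712] [-1.5722e+00  5.0000e-04  1.8794e+00] 0.8469836853974105 [-0.1 -0.8 -0. ]
knob 551 [0.62332759 0.14592036 0.16350758] ((624.4456176757812, 145.39303588867188), (45.00539779663086, 16.191679000854492), 53.92782211303711)
side 678
((542.6035766601562, 121.62786865234375), (53.78261947631836, 54.52057647705078), 7.912054538726807) 0.10343596865462845
```

View pics/s9.png

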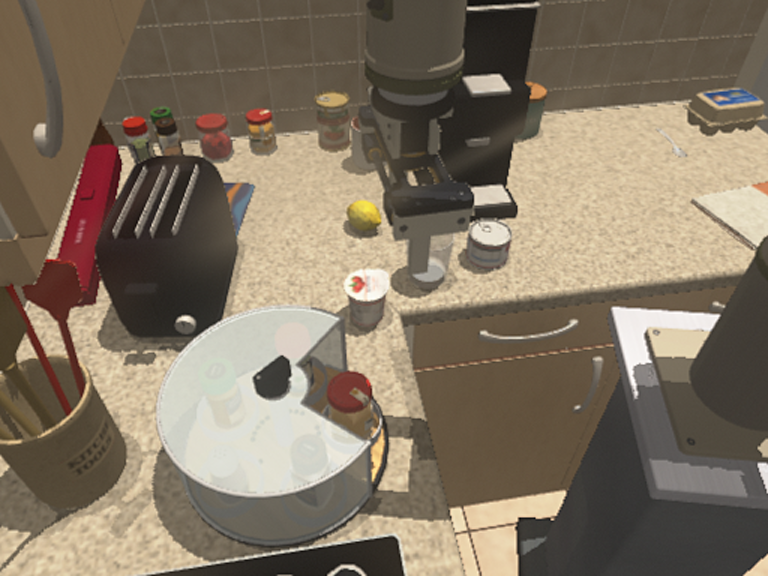

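Honey stands in its cup: lid at (350,393) in the side view, lid top 101–103 mm (101 expected), within 3 mm of the pocket centre. Salt and spice are upright under the cover, the bystanders are unmoved, and the arm is clear. Handing in.

```bash
python3 -c "
from cell import manip
print(manip.job_done()); s=manip.state(); print(s['t'],s['wrist_force'])"
```

```text
the job is handed in; nothing more can be done
None
the job is handed in; nothing more can be done
```

I loaded the three jars in order and handed the job in at about 30 s of the 72 s allowed. I turned the knob about 36°, then 72°, then 72°, and set each jar down until I felt floor contact. No verdict is reported.

Last checks before handing in:

| Jar | Offset from pocket centre | Top height (measured / expected) |
|---|---|---|
| Salt shaker, one-dot | about 5 mm | 103.5 / 105 mm |
| Spice jar, two-dot | about 2 mm | 120 / 120 mm |
| Honey jar, three-dot | about 2–3 mm | 101–103 / 101 mm |

- **After the turns:** I measured the salt shaker and spice jar only when I placed them. Later views through the cover showed both upright in their cups, but I did not re-measure them.
- **Turntable:** it was at rest, with the three-dot pocket in the opening.
- **Bystanders:** the tumbler, yoghurt pot, tin and lemon looked unmoved in the last side view; I did not measure them again.
- **Arm:** it was clear and touching nothing.
- **Disagreement:** the top, side and wrist cameras differed by up to about 4 mm on the positions I compared, which is inside the 18 mm allowed.

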